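# Park the spray bottle's dust cap in its holder

### The job

Lift the loose oblong cap off the clear spray bottle in its carrier and stand it upright, let go, on the middle of the cork mat, so that you can take it again by its other pair of sides. Then lower it upright between the tall end walls of the aluminium cap holder until it rests on the holder's floor, still in your grip and not dropped, and let go. Leave the bottle carrier standing where it is and do not push the other things about.

Things in the scene. Friction and masses are not known exactly. Their poses are not given: they have to be found in the camera images.
- cap: White oblong dust cap, a shell closed on top, open below: 46 (x) x 28 (y) x 50 high, 30 g. Origin: centre of its lower rim, z up. Starts loose on the bottle's shoulder over a nozzle 40 high, so lift it straight up by more than 40. There its broad faces (+-y) have only 5 of room to the guard straps: fingers fit only on the narrow faces (+-x, 46 apart)
- carrier: Loose aluminium carrier (0.9 kg) with the clear flat spray bottle fixed in it. Origin: centre of the underside, z up. Base 120 (x) x 90 (y) x 6; bottle 72 x 36, up to 106; shoulder 50 x 30 at 116; two upright guard straps beside the cap, 34 wide along x, at y = +-19 to +-22, up to 168 (2 above the cap's top)
- shoulder (a point): centre of the bottle's shoulder, on which the cap stands at the start, 116 above the carrier's underside
- holder: Aluminium cap holder, screwed down. Origin: centre of the underside, z up. Base 110 x 100 x 6. Pocket 52 (x) x 34 (y), floor at 10, for the cap with its x along the holder's x, either way round. Tall end walls at x = +-26 to +-30, 34 wide, up to 72; low side lips at y = +-17 to +-20, up to 20: room only for fingers on the cap's broad faces, tips 15 or more above its rim
- seat (a point): the centre of the holder's pocket floor, 10 above its underside; the parked cap's origin belongs here
- mat: Cork mat, 120 x 120 x 4, stuck down; origin at the centre of its underside; free room to change grip
- mat_top (a point): centre of the mat's upper face
- dustpan: Bystander, to be left alone: red plastic dustpan, 200 x 220 x 50 high, handle along its +x; origin on the underside, at the middle of its front lip, opposite the handle
- saucer: Bystander, to be left alone: white ceramic saucer, 140 across, 20 high; origin at the centre of the underside
- scraper: Bystander, to be left alone: orange hard-silicone scraper lying flat, about 190 x 80 x 14; origin on the underside, below where handle and blade meet
- cleaner: Bystander, to be left alone: blue cleaner bottle with a round body, 72 across, 190 high; origin at the centre of the underside
- pot: Bystander, to be left alone: terracotta flower pot, 100 across, 85 high; origin at the centre of the underside
- basket: Bystander, to be left alone: grey slatted basket, 140 x 200 x 70 high; origin at the centre of the underside
- brush: Bystander, to be left alone: wooden shoe brush lying on its bristles, 170 x 50 x 36 high; origin at the centre of the underside
There are look-alikes about, which are no part of the job. There is more than one size of the cap; the one meant has the size given above.

How it is judged:
By the outcome, as a careful person would: the job done as asked, in the order asked, and still so for the second after the job is handed in, with the robot touching nothing.
It also fails if it takes over 61 s, if anything falls off the work surface, if the arm or the gripper's body presses on something with over 40 N, if the wrist force passes 120 N, or if a joint passes its speed limit or range.

### The arm

A 6-joint arm with a two-finger parallel gripper is mounted at the origin on the work surface. World frame = base frame: x ahead of the robot, y to its left, z up, the work surface at z = 0. Lengths are in m, angles in rad, forces in N, time in s.
With the tool pointing down it reaches from about 0.35 to 0.975 m from the base axis. Payload 4.9 kg.
Tool frame: the origin (TCP) lies at the very end of the fingers, on their centre line; the grasp point (between the pads) lies 19 mm behind it; z points along the fingers, y is the line along which they close (so a half turn about z gives the same grasp; the last joint's range is limited). The gripper opens to 85 mm and grips with 20 to 120 N. Pads are 22 mm wide; open, the fingers measure 114 mm over their backs; the gripper's body (76 mm by 85 mm) begins 54 mm behind the grasp point. The pads swing forward as they close: fully open they stand 13 mm farther back than shut.
Start: joints at [1.137, 0.053, 1.613, -0, 1.476, -0.119], TCP at [0.194, 0.594, 0.231] pointing down, gripper open.
Joint ranges: [-3.01, 3.01], [-1.01, 2.22], [0.06, 2.58], [-1.02, 4.17], [0.09, 2.62], [-3.14, 3.14]. Speed limits (rad/s): [2.57, 2.57, 3.14, 3.14, 3.14, 3.14].

### API

Orientations are given as a unit quaternion [w, x, y, z].
In Python, from plant import monitor, vision, manip gives the robot as it stands. The module is installed in compiled form; this text tells all that it offers.
- The arm moves only by the tool arm_command, never from a script. Its argument "rows" is a list of rows, each a list of 3 entries, a list of its own where there are three numbers: the finger opening in mm, from 0 to 85.4, then the shift along the world's x, y, z in units of 30 cm (1.0 is 30 cm), then the turn, a rotation vector about the world's x, y, z in units of pi/2 rad (1.0 is pi/2 rad). In form: [[claw, [x, y, z], [wx, wy, wz]], ...]. A call has 1 to 12 rows; each row is the pose to reach, as a shift and turn from the pose commanded when the call began; what a row does not reach only later rows make up. A row lasts 1/12 s, in which the tool goes at most 41.7 mm and 7.16 degrees, less where a joint would pass 70% of its speed; a pose out of reach is approached as far as the arm can. A call with a number of a shift or a turn outside -1 to 1 is refused whole. A call with a gripper value outside its range is refused whole. The fingers move at their own pace and stop on an object; the grip force is fixed at half the most. Time passes only in rows, so rows that repeat a pose let the fingers close. It gives the time, the measured TCP pose, the force, the opening and the grip force at its end, in the units of the state.
- monitor.state(): the state, without advancing time (a new reading comes with each control period).
- vision.grab_frame(name): name is "scene" or "top" or "wrist"; returns a dict with "color" (480x640x3 uint8, red, green, blue), "z_map" (480x640 float32, m along the optical axis (not along the pixel's ray), 0 where there is no reading), "mtx" (3x3 intrinsics, pixels), "R" (3x3) and "t" (3): a world point X has camera coordinates R X + t. Camera axes: x right, y down, z forward; pixel columns grow to the right and rows downward; lengths in m; the calibration is good to about 2 mm. The wrist camera is an equidistant fisheye: a pixel r from the principal point sees the ray r / f radians off the axis. A picture is of the moment at which its call begins.
- manip.job_done(): hands the job in; it is judged then, once.
The state is a dict: "time": time; "joint_pos": joint angles; "joint_vel": joint speeds; "joint_efforts": joint torques, N m; "tool_pos": TCP position; "tool_rot": TCP orientation; "contact_force": force on the tool from outside, world axes, zero at the start; "ft_torque": the same for the moment, N m; "gripper_width": opening from 0.0 (shut) to 1.0 (fully open); "grasp_force": force on a finger pad.
Only numpy, scipy, OpenCV 4.12 (cv2) and the standard library are available. Lean on these libraries where they do the work, as an engineer would, in place of code of your own. Each camera call takes 0.05 s, during which the arm holds its last target. There are 200 camera calls.

## Working session

There is one attempt and no reset: what is moved stays moved. The work goes in short steps, Python scripts to look and compute and a tool call to move; the robot and the scene stay as the last step left them, time stands still between calls to the robot, and variables do not carry over. Pictures are saved under pics/ and viewed, at most 10 in all, crops included, and the job is handed in when it is done.

Besides the shell and the picture viewer there is one more tool, called after "Request:" by a JSON object that holds its "method" and its "body". arm_command: Moves the arm, as the interface text tells. Shifts and turns lie within -1 to 1; 1 stands for 30 cm of shift or pi/2 rad of turn. Its arguments: {"type":"object","properties":{"rows":{"type":"array"}},"required":["rows"]}

```bash
mkdir -p pics; python3 - <<'E'
from plant import monitor, vision
import cv2,numpy as np
s=monitor.state();print({k:np.round(v,3) for k,v in s.items()})
for n in("top","scene"):
    f=vision.grab_frame(n);np.savez(n+'.npz',**f);cv2.imwrite(f'pics/{n}0.png',f['color'][...,::-1])
    print(n,f['mtx'].round(1).tolist(),f['R'].round(3).tolist(),f['t'].round(3))
E
```

```text
{'time': np.float64(0.0), 'joint_pos': array([ 1.137,  0.053,  1.614,  0.   ,  1.476, -0.119]), 'joint_vel': array([-0.001,  0.   , -0.001,  0.   ,  0.001,  0.001]), 'joint_efforts': array([ 1.0000e-03, -3.9367e+01, -3.7019e+01,  0.0000e+00,  7.0000e-03,
        0.0000e+00]), 'tool_pos': array([0.193, 0.594, 0.23 ]), 'tool_rot': array([-0.   ,  0.157,  0.988, -0.001]), 'contact_force': array([ 0.41 , -0.796,  0.121]), 'ft_torque': array([-0.012, -0.025,  0.003]), 'grasp_force': np.float64(0.0), 'gripper_width': np.float64(1.001)}
top [[604.8, 0.0, 317.5], [0.0, 604.8, 241.2], [0.0, 0.0, 1.0]] [[-0.066, -0.998, -0.001], [-0.976, 0.065, -0.209], [0.209, -0.012, -0.978]] [-0.016  0.558  1.139]
scene [[535.9, 0.0, 333.0], [0.0, 535.9, 237.5], [0.0, 0.0, 1.0]] [[0.681, 0.732, 0.019], [0.433, -0.382, -0.816], [-0.59, 0.565, -0.577]] [-0.34  -0.178  1.542]
```

View pics/top0.png

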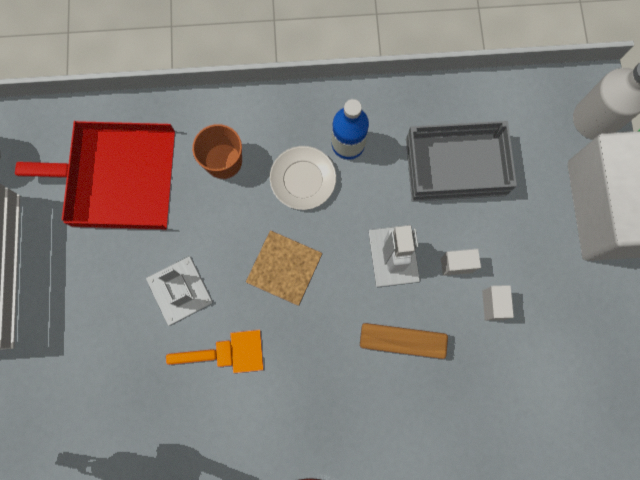

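View pics/scene0.png

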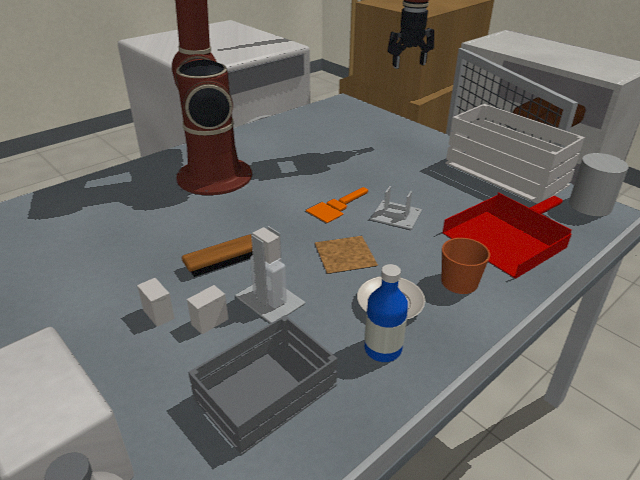

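Top view: the cap on the carrier is at about (403,240). Lookalikes are the loose white blocks at (462,261) and (499,303). The holder is at (179,290) and the mat at (285,267). By the description I want the one standing on the bottle between the straps, so I'll measure it and check a crop.

```bash
cat >h.py <<'E'
import numpy as np,cv2
def cloud(f):
    K,R,t,z=f['mtx'],f['R'],f['t'],f['z_map']
    v,u=np.indices(z.shape)
    c=np.stack([(u-K[0,2])/K[0,0]*z,(v-K[1,2])/K[1,1]*z,z],-1)
    w=(c-t)@R; w[z==0]=np.nan
    return w
def rect(P):
    (c,s,a)=cv2.minAreaRect((P[:,:2]*1000).astype(np.float32)); return np.round(c,1),np.round(s,1),round(a,1)
E
python3 - <<'E'
from h import *
f=np.load('top.npz');w=cloud(f)
g=np.load('scene.npz');ws=cloud(g)
print('table z',np.nanmedian(w[380:420,300:360,2]),np.nanmedian(ws[330:350,60:120,2]))
def box(n,r,zl,zh,W=w):
    m=np.zeros(W.shape[:2],bool);m[r[0]:r[1],r[2]:r[3]]=1
    m&=(W[...,2]>zl)&(W[...,2]<zh)
    P=W[m]; print(n,len(P),P.mean(0).round(4),rect(P) if len(P)>5 else '')
    return P
box('captop',(215,300,360,430),.158,.175)
box('capall',(215,300,360,430),.145,.175)
box('base',(215,300,360,430),.003,.012)
box('baseall',(215,300,360,430),.003,.2)
box('mat',(225,310,240,330),.0025,.02)
box('holdbase',(250,330,140,220),.003,.2)
box('holdwall',(250,330,140,220),.062,.08)
box('b1',(240,280,440,485),.02,.2);box('b2',(275,325,480,520),.02,.2)
box('sc captop',(220,330,230,310),.158,.175,ws)
box('sc base',(220,330,230,310),.003,.012,ws)
box('sc wall',(180,235,365,425),.062,.08,ws)
box('sc hold',(180,235,365,425),.003,.08,ws)
box('sc mat',(225,280,305,385),.0025,.02,ws)
a=cv2.resize(f['color'][215:300,360:430],None,fx=6,fy=6,interpolation=cv2.INTER_CUBIC)
b=cv2.resize(g['color'][220:325,230:310],(380,510),interpolation=cv2.INTER_CUBIC)
a=cv2.resize(a,(400,510))
cv2.imwrite('pics/crop1.png',np.hstack([a,b])[...,::-1])
E
```

```text
table z 0.0003070785927999653 -0.0003520493438244742
captop 510 [ 0.5261 -0.207   0.166 ] (array([ 526.5, -207.6]), array([47., 45.]), 1.4)
capall 604 [ 0.5253 -0.2066  0.1637] (array([ 526.5, -207.5]), array([47., 45.]), 1.7)
base 1661 [ 0.5132 -0.2018  0.006 ] (array([ 524.8, -210.5]), array([144.1, 177.7]), 85.4)
baseall 2918 [ 0.5151 -0.202   0.0568] (array([ 524.8, -210.5]), array([144.1, 177.7]), 85.4)
mat 3134 [0.5156 0.0179 0.0049] (array([518.8,  18.7]), array([185.3, 175.4]), 86.2)
holdbase 2778 [0.4827 0.2334 0.0118] (array([486.8, 235.2]), array([163.5, 167.2]), 88.2)
holdwall 112 [0.4835 0.2357 0.0702] (array([483.6, 235.4]), array([61.5, 33. ]), 24.5)
b1 781 [ 0.4956 -0.3309  0.0613] (array([ 498.3, -334. ]), array([38.6, 63.6]), 1.0)
b2 865 [ 0.4108 -0.3941  0.0603] (array([ 411.8, -398.3]), array([39.8, 62. ]), 87.4)
sc captop 393 [ 0.5306 -0.2094  0.1644] (array([ 527.9, -207.6]), array([48.4, 46.4]), 2.7)
sc base 1063 [ 0.5291 -0.2139  0.0057] (array([ 452.8, -149.3]), array([181.4, 364.5]), 54.3)
sc wall 48 [0.4858 0.2324 0.0688] (array([484.3, 234.4]), array([61.5, 36. ]), 27.3)
sc hold 1046 [0.486  0.2307 0.0148] (array([447.2, 259.7]), array([146.8, 270.5]), 48.0)
sc mat 1287 [0.5219 0.0178 0.0043] (array([517. ,  20.7]), array([189.7, 229.9]), 47.8)
```

View pics/crop1.png

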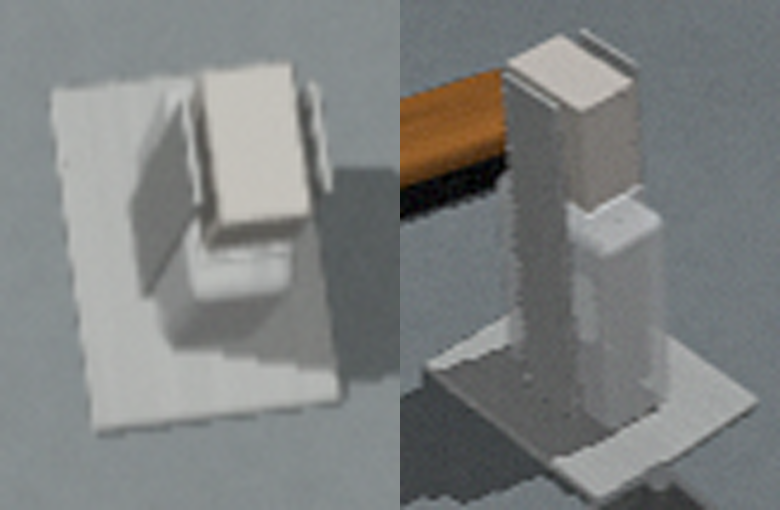

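The crop shows one white cap standing on the clear bottle between two straps, with its long axis almost along world x. Measured top is z=0.166, which matches the target. Next I'll fit the yaws.

```bash
cat >fit.py <<'E'
from h import *
from scipy.optimize import minimize
f=np.load('top.npz');w=cloud(f);col=f['color'].astype(int)
K,R,t=f['mtx'],f['R'],f['t']
def plane(z):  # rays meet plane z
    v,u=np.indices(w.shape[:2]); d=np.stack([(u-K[0,2])/K[0,0],(v-K[1,2])/K[1,1],np.ones(u.shape)],-1)@R
    o=-R.T@t; s=(z-o[2])/d[...,2]; return o+d*s[...,None]
def show(n,r,z,test):
    m=np.zeros(w.shape[:2],np.uint8);m[r[0]:r[1],r[2]:r[3]]=test[r[0]:r[1],r[2]:r[3]]
    m=cv2.morphologyEx(m,cv2.MORPH_OPEN,np.ones((3,3)))
    k,l,st,_=cv2.connectedComponentsWithStats(m); m=l==1+st[1:,4].argmax()
    c=plane(z)[m]; cv2.imwrite
    (cc,s,a)=cv2.minAreaRect((c[:,:2]*1000).astype(np.float32));print(n,m.sum(),np.round(cc,1),np.round(s,1),round(a,2))
br=col.min(2)
sat=col.max(2)-br
show('mat',(225,310,240,330),.004,(col[...,0]-col[...,2]>25))
for th in(150,165,180):
    show('hold',(250,330,140,220),.006,br>th); show('carr',(215,300,360,430),.006,br>th)
show('captop',(215,300,360,430),.166,(abs(w[...,2]-.166)<.006)&(col[...,0]-col[...,2]>4))
c=col[215:300,360:430]; print(c[15,44],c[60,15],col[350,300],col[300,180])
E
python3 fit.py
```

```text
mat 3359 [517.4  19.5] [120.2 120.3] 62.27
hold 1279 [484.  236.8] [109.   98.6] 23.71
carr 1063 [ 527.  -206.4] [118.6  87.5] 3.17
hold 848 [475.2 255.8] [108.1  55.7] 25.27
carr 988 [ 527.2 -206.6] [116.9  87.2] 3.17
hold 744 [475.3 256.2] [106.4  53.1] 25.04
carr 338 [ 561.5 -233.2] [49.5 30.1] 2.66
captop 408 [ 526.2 -206.8] [47.  29.1] 2.71
[195 193 187] [173 175 174] [129 134 136] [83 83 79]
```

Request:
{"method": "arm_command", "body": {"rows": [[85,[0.3,-0.2,0.25],[0,0,-0.1]],[85,[0.6,-0.5,0.25],[0,0,-0.2]],[85,[0.95,-1,0.25],[0,0,-0.4]],[85,[0.95,-1,0.25],[0,0,-0.4]],[85,[0.95,-1,0.25],[0,0,-0.4]],[85,[0.95,-1,0.25],[0,0,-0.4]],[85,[0.95,-1,0.25],[0,0,-0.4]],[85,[0.95,-1,0.25],[0,0,-0.4]],[85,[0.95,-1,0.25],[0,0,-0.4]],[85,[0.95,-1,0.25],[0,0,-0.4]],[85,[0.95,-1,0.25],[0,0,-0.4]],[85,[0.95,-1,0.25],[0,0,-0.4]]]}}

```text
time: 1.1
tool_pos: [0.48, 0.2922, 0.3062]
tool_rot: [0.0, 0.456, 0.89, -0.0]
contact_force: [-0.0, 0.2, -0.6]
gripper_width: 0.996
grasp_force: 0.0
```

Request:
{"method": "arm_command", "body": {"rows": [[85,[0.16,-1,0],[0,0,-0.367]],[85,[0.16,-1,0],[0,0,-0.367]],[85,[0.16,-1,0],[0,0,-0.367]],[85,[0.16,-1,0],[0,0,-0.367]],[85,[0.16,-1,0],[0,0,-0.367]],[85,[0.16,-1,0],[0,0,-0.367]],[85,[0.16,-1,0],[0,0,-0.367]],[85,[0.16,-1,0],[0,0,-0.367]],[85,[0.16,-1,0],[0,0,-0.367]],[85,[0.16,-1,0],[0,0,-0.367]],[85,[0.16,-1,0],[0,0,-0.367]],[85,[0.16,-1,0],[0,0,-0.367]]]}}

```text
time: 2.1
tool_pos: [0.5263, -0.0038, 0.3061]
tool_rot: [-0.0, 0.688, 0.726, 0.0]
contact_force: [-0.0, -0.2, -0.8]
gripper_width: 0.997
grasp_force: 0.0
```

Request:
{"method": "arm_command", "body": {"rows": [[85,[0,-0.67,0],[0,0,0]],[85,[0,-0.67,0],[0,0,0]],[85,[0,-0.67,0],[0,0,0]],[85,[0,-0.67,0],[0,0,0]],[85,[0,-0.67,0],[0,0,0]],[85,[0,-0.67,0],[0,0,0]],[85,[0,-0.67,0],[0,0,0]],[85,[0,-0.67,0],[0,0,0]]]}}

```text
time: 2.77
tool_pos: [0.5268, -0.2053, 0.3062]
tool_rot: [-0.0, 0.688, 0.725, 0.0]
contact_force: [0.1, -0.4, -0.8]
gripper_width: 0.99
grasp_force: 0.0
```

```bash
python3 - <<'E'
from plant import monitor, vision
import cv2,numpy as np
s=monitor.state();print(s['tool_pos'],s['tool_rot'],s['time'])
f=vision.grab_frame('wrist');np.savez('wrist.npz',**f);cv2.imwrite('pics/w1.png',f['color'][...,::-1]);print(f['mtx'],f['R'].round(3),f['t'], -f['R'].T@f['t'])
E
```

```text
[ 0.5268029  -0.20527211  0.30619876] [-3.38135312e-04  6.88241592e-01  7.25481443e-01  2.69283605e-04] 2.7667
[[371.64829954   0.         316.14693663]
 [  0.         371.64829954 236.2213253 ]
 [  0.           0.           1.        ]] [[ 0.999  0.053 -0.   ]
 [ 0.05  -0.957  0.286]
 [ 0.015 -0.285 -0.958]] [-0.5152754  -0.28089398  0.38514549] [ 0.52308548 -0.13182173  0.44916792]
```

View pics/w1.png

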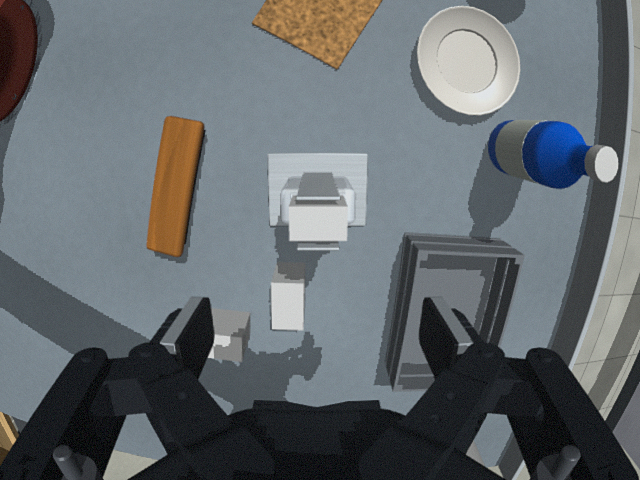

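The wrist view shows the cap top at about (290-347, 205-241) with a strap on each side, and the carrier plate at (268-367, 153-227). I'll measure the top's centre and yaw with the fisheye model.

```bash
cat >>h.py <<'E'
def wcloud(f,zp=None):
    K,R,t,z=f['mtx'],f['R'],f['t'],f['z_map']
    v,u=np.indices(z.shape);a=(u-K[0,2])/K[0,0];b=(v-K[1,2])/K[1,1];r=np.hypot(a,b)+1e-9
    d=np.stack([a/r*np.tan(r),b/r*np.tan(r),np.ones_like(r)],-1)
    if zp is None:
        w=(d*z[...,None]-t)@R;w[z==0]=np.nan;return w
    o=-R.T@t;d=d@R;return o+d*((zp-o[2])/d[...,2])[...,None]
E
python3 - <<'E'
from h import *
f=np.load('wrist.npz');w=wcloud(f);c=f['color'].astype(int);p=wcloud(f,.166)
print(w[223,319],w[190,275],w[310,287])
for tol in(.003,.005):
    m=np.zeros(c.shape[:2],np.uint8);m[195:255,275:360]=((abs(w[...,2]-.166)<tol)&(c.min(2)>150))[195:255,275:360]
    m=cv2.morphologyEx(m,cv2.MORPH_OPEN,np.ones((5,5)))
    k,l,st,_=cv2.connectedComponentsWithStats(m);i=1+st[1:,4].argmax();print(st[i],rect(p[l==i]))
m=np.zeros(c.shape[:2],np.uint8);m[150:230,262:372]=((abs(w[...,2]-.006)<.003)&(c.min(2)>150))[150:230,262:372]
m=cv2.morphologyEx(m,cv2.MORPH_OPEN,np.ones((3,3)))
print('carr',rect(wcloud(f,.006)[m>0]))
E
```

```text
[ 0.52905525 -0.2047454   0.16770881] [ 0.47719096 -0.20787991  0.00732266] [ 0.49991138 -0.33625959  0.06753859]
[ 289  206   59   35 2016] (array([ 528.2, -205.4]), array([46. , 27.7]), 3.0)
[ 289  206   59   35 2016] (array([ 528.2, -205.4]), array([46. , 27.7]), 3.0)
carr (array([ 527.9, -204.4]), array([118.6,  87.3]), 3.0)
```

Request:
{"method": "arm_command", "body": {"rows": [[85,[0.003,0,-0.1],[0,0,0]],[85,[0.003,0,-0.2],[0,0,0]],[85,[0.003,0,-0.3],[0,0,0]],[85,[0.003,0,-0.4],[0,0,0]],[85,[0.003,0,-0.5],[0,0,0]],[85,[0.003,0,-0.55],[0,0,0]],[85,[0.003,0,-0.58],[0,0,0]],[85,[0.003,0,-0.607],[0,0,0]],[85,[0.003,0,-0.607],[0,0,0]],[85,[0.003,0,-0.607],[0,0,0]]]}}

```text
time: 3.65
tool_pos: [0.5282, -0.2064, 0.1253]
tool_rot: [0.001, 0.688, 0.725, 0.0]
contact_force: [0.4, 0.4, 0.9]
gripper_width: 0.995
grasp_force: 0.0
```

Request:
{"method": "arm_command", "body": {"rows": [[60,[0,0,0],[0,0,0]],[55,[0,0,0],[0,0,0]],[52,[0,0,0],[0,0,0]],[50,[0,0,0],[0,0,0]],[48,[0,0,0],[0,0,0]],[46,[0,0,0],[0,0,0]],[42,[0,0,0],[0,0,0]],[38,[0,0,0],[0,0,0]],[38,[0,0,0],[0,0,0]],[38,[0,0,0],[0,0,0]]]}}

```text
time: 4.48
tool_pos: [0.5277, -0.2069, 0.1246]
tool_rot: [0.0, 0.689, 0.725, 0.0]
contact_force: [-0.1, 0.0, 2.8]
gripper_width: 0.532
grasp_force: 61.2
```

Request:
{"method": "arm_command", "body": {"rows": [[30,[0,0,0.03],[0,0,0]],[30,[0,0,0.08],[0,0,0]],[30,[0,0,0.13],[0,0,0]],[30,[0,0,0.19],[0,0,0]],[30,[0,0,0.25],[0,0,0]],[30,[0,0,0.32],[0,0,0]],[30,[0,0,0.4],[0,0,0]],[30,[0,0,0.5],[0,0,0]],[30,[0,0,0.5],[0,0,0]],[30,[0,0,0.5],[0,0,0]]]}}

```text
time: 5.32
tool_pos: [0.5283, -0.2071, 0.2769]
tool_rot: [0.002, 0.689, 0.725, 0.001]
contact_force: [-0.1, 0.2, -0.4]
gripper_width: 0.528
grasp_force: 61.4
```

```bash
python3 - <<'E'
from plant import monitor, vision
import cv2,numpy as np
s=monitor.state();print(s['tool_pos'],s['tool_rot'],s['gripper_width'],s['grasp_force'])
f=vision.grab_frame('scene');h=vision.grab_frame('wrist');np.savez('wrist2.npz',**h)
a=cv2.resize(f['color'][120:340,160:380],(500,500));b=cv2.resize(h['color'][100:400,170:470],(300,300))
b=np.vstack([b,np.zeros((200,300,3),np.uint8)]);cv2.imwrite('pics/lift.png',np.hstack([a,b])[...,::-1])
E
```

```text
[ 0.52827681 -0.20714762  0.27692886] [2.19525341e-03 6.88744043e-01 7.25001006e-01 6.03901283e-04] 0.5278353585053929 61.448619961738586
```

View pics/lift.png

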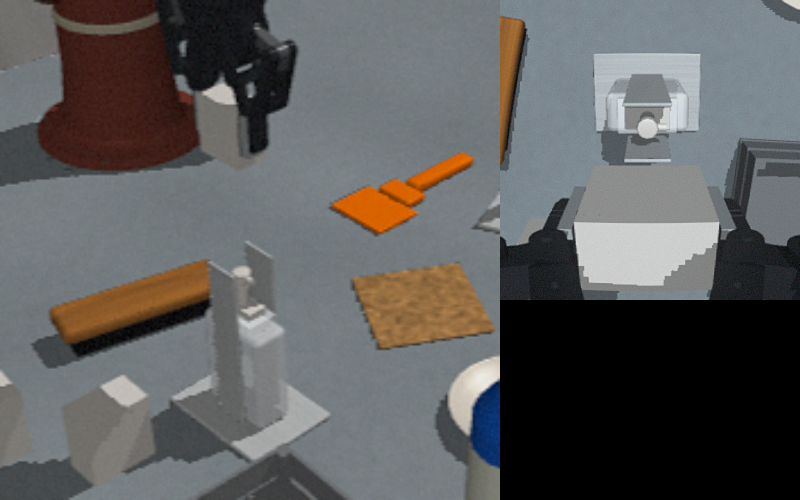

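The cap is in the grip, the nozzle is exposed and the carrier is undisturbed. Moving to the mat.

Request:
{"method": "arm_command", "body": {"rows": [[30,[0,0.1,0],[0,0,0.03]],[30,[-0.01,0.2,0],[0,0,0.06]],[30,[-0.02,0.3,0],[0,0,0.1]],[30,[-0.033,0.4,0],[0,0,0.14]],[30,[-0.033,0.5,0],[0,0,0.18]],[30,[-0.033,0.6,0],[0,0,0.22]],[30,[-0.033,0.7,0],[0,0,0.238]],[30,[-0.033,0.755,0],[0,0,0.238]],[30,[-0.033,0.755,0],[0,0,0.238]],[30,[-0.033,0.755,0],[0,0,0.238]]]}}

```text
time: 6.25
tool_pos: [0.5166, 0.0203, 0.2723]
tool_rot: [-0.001, 0.541, 0.841, -0.001]
contact_force: [0.8, -0.4, -1.3]
gripper_width: 0.532
grasp_force: 61.3
```

Request:
{"method": "arm_command", "body": {"rows": [[30,[0,0,-0.1],[0,0,0]],[30,[0,0,-0.2],[0,0,0]],[30,[0,0,-0.3],[0,0,0]],[30,[0,0,-0.4],[0,0,0]],[30,[0,0,-0.5],[0,0,0]],[30,[0,0,-0.6],[0,0,0]],[30,[0,0,-0.7],[0,0,0]],[30,[0,0,-0.77],[0,0,0]],[30,[0,0,-0.8],[0,0,0]],[30,[0,0,-0.8],[0,0,0]],[30,[0,0,-0.8],[0,0,0]]]}}

```text
time: 7.17
tool_pos: [0.5175, 0.019, 0.0342]
tool_rot: [-0.0, 0.542, 0.84, -0.0]
contact_force: [-0.0, -0.2, -0.1]
gripper_width: 0.528
grasp_force: 61.3
```

Request:
{"method": "arm_command", "body": {"rows": [[30,[0,0,-0.02],[0,0,0]],[30,[0,0,-0.04],[0,0,0]],[30,[0,0,-0.055],[0,0,0]],[30,[0,0,-0.062],[0,0,0]],[30,[0,0,-0.062],[0,0,0]]]}}

```text
time: 7.58
tool_pos: [0.5172, 0.0199, 0.0152]
tool_rot: [-0.0, 0.542, 0.84, -0.0]
contact_force: [0.6, -0.1, -0.6]
gripper_width: 0.535
grasp_force: 61.3
```

Request:
{"method": "arm_command", "body": {"rows": [[30,[0,0,-0.003],[0,0,0]],[30,[0,0,-0.003],[0,0,0]]]}}

```text
time: 7.75
tool_pos: [0.5176, 0.0198, 0.0148]
tool_rot: [0.0, 0.542, 0.84, 0.0]
contact_force: [0.3, 0.6, -0.3]
gripper_width: 0.532
grasp_force: 61.3
```

Request:
{"method": "arm_command", "body": {"rows": [[30,[0,0,-0.003],[0,0,0]],[30,[0,0,-0.003],[0,0,0]]]}}

```text
time: 7.92
tool_pos: [0.5176, 0.0198, 0.0139]
tool_rot: [0.0, 0.542, 0.84, 0.0]
contact_force: [-0.3, 0.5, -1.0]
gripper_width: 0.532
grasp_force: 61.3
```

Request:
{"method": "arm_command", "body": {"rows": [[30,[0,0,-0.003],[0,0,0]],[30,[0,0,-0.003],[0,0,0]]]}}

```text
time: 8.08
tool_pos: [0.5174, 0.0198, 0.0128]
tool_rot: [-0.0, 0.542, 0.84, -0.0]
contact_force: [-0.5, -0.9, 0.1]
gripper_width: 0.53
grasp_force: 61.3
```

Request:
{"method": "arm_command", "body": {"rows": [[30,[0,0,-0.003],[0,0,0]],[30,[0,0,-0.003],[0,0,0]]]}}

```text
time: 8.25
tool_pos: [0.5177, 0.0198, 0.0126]
tool_rot: [-0.0, 0.542, 0.84, -0.0]
contact_force: [-2.6, 0.1, 4.3]
gripper_width: 0.533
grasp_force: 61.9
```

Contact is felt, so I'm releasing and rising.

Request:
{"method": "arm_command", "body": {"rows": [[50,[0,0,0],[0,0,0]],[55,[0,0,0],[0,0,0]],[65,[0,0,0],[0,0,0]],[80,[0,0,0],[0,0,0]],[85,[0,0,0],[0,0,0]],[85,[0,0,0],[0,0,0]],[85,[0,0,0.1],[0,0,0]],[85,[0,0,0.2],[0,0,0]],[85,[0,0,0.35],[0,0,0]],[85,[0,0,0.5],[0,0,0]],[85,[0,0,0.5],[0,0,0]],[85,[0,0,0.5],[0,0,0]]]}}

```text
time: 9.25
tool_pos: [0.5204, 0.0195, 0.167]
tool_rot: [0.004, 0.542, 0.84, 0.002]
contact_force: [-0.3, -0.5, -0.4]
gripper_width: 0.994
grasp_force: 0.0
```

```bash
python3 - <<'E'
from plant import monitor, vision
from h import *
s=monitor.state();print(s['tool_pos'],s['gripper_width'])
for n in('wrist','top'):
    f=vision.grab_frame(n);np.savez(n+'3.npz',**f)
    w=wcloud(f) if n=='wrist' else cloud(f)
    m=((abs(w[...,2]-.054)<.004)&(np.hypot(w[...,0]-.518,w[...,1]-.0195)<.05)).astype(np.uint8)
    m=cv2.morphologyEx(m,cv2.MORPH_OPEN,np.ones((3,3)))
    k,l,st,_=cv2.connectedComponentsWithStats(m);i=1+st[1:,4].argmax();print(n,st[i],w[l==i].mean(0),rect(w[l==i]))
    if n=='wrist':cv2.imwrite('pics/mat.png',f['color'][...,::-1])
    v=(np.hypot(w[...,0]-.484,w[...,1]-.235)<.06)&(abs(w[...,2]-.071)<.006)
    print('walls',v.sum(),rect(w[v]) if v.sum()>5 else '')
E
```

```text
[0.52040635 0.01949837 0.16697212] 0.9939688402325972
wrist [ 279  208   65   39 2473] [0.51702766 0.02168622 0.05413023] (array([517.2,  21.2]), array([45.8, 28.2]), 24.2)
walls 0 
top [280 271   3   3   9] [0.49928697 0.02304652 0.05404585] (array([499.3,  23. ]), array([4.2, 4.3]), 85.7)
walls 97 (array([483.4, 235.3]), array([60.9, 33.6]), 23.7)
```

View pics/mat.png

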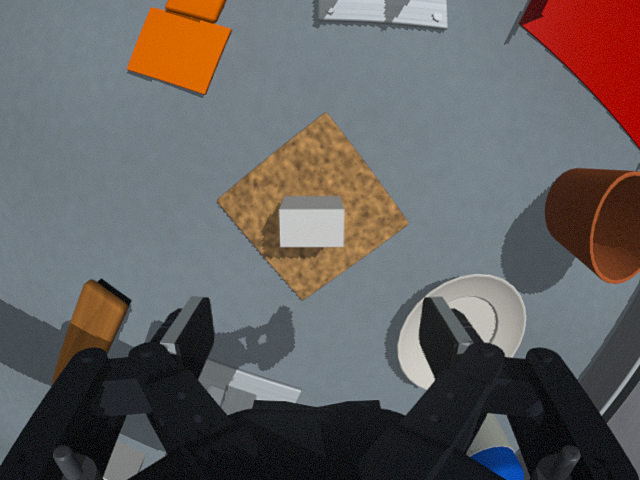

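The cap stands upright at the mat's middle, at about (312,222). Now turning the gripper by -90° to take the broad faces.

Request:
{"method": "arm_command", "body": {"rows": [[85,[0,0,0],[0,0,-1]],[85,[0,0,0],[0,0,-1]],[85,[0,0,0],[0,0,-1]],[85,[0,0,0],[0,0,-1]],[85,[0,0,0],[0,0,-1]],[85,[0,0,0],[0,0,-1]],[85,[0,0,0],[0,0,-1]],[85,[0,0,0],[0,0,-1]],[85,[0,0,0],[0,0,-1]],[85,[0,0,0],[0,0,-1]],[85,[0,0,0],[0,0,-1]],[85,[0,0,0],[0,0,-1]]]}}

```text
time: 10.35
tool_pos: [0.5156, 0.0199, 0.1584]
tool_rot: [-0.001, 0.97, 0.242, -0.003]
contact_force: [-0.3, 0.4, 1.3]
gripper_width: 1.001
grasp_force: 0.0
```

Request:
{"method": "arm_command", "body": {"rows": [[85,[0,0,0],[0,0,0]],[85,[0,0,0],[0,0,0]],[85,[0,0,0],[0,0,0]]]}}

```text
time: 10.6
tool_pos: [0.5166, 0.0199, 0.1602]
tool_rot: [-0.001, 0.969, 0.247, -0.001]
contact_force: [1.1, -0.1, 0.3]
gripper_width: 0.994
grasp_force: 0.0
```

Request:
{"method": "arm_command", "body": {"rows": [[85,[0,0,0],[0,0,-0.048]],[85,[0,0,0],[0,0,-0.048]],[85,[0,0,0],[0,0,-0.048]],[85,[0,0,0],[0,0,-0.048]]]}}

```text
time: 10.93
tool_pos: [0.5174, 0.0198, 0.1618]
tool_rot: [-0.0, 0.978, 0.21, -0.0]
contact_force: [-0.2, 0.2, 0.5]
gripper_width: 0.999
grasp_force: 0.0
```

```bash
python3 - <<'E'
from plant import monitor, vision
from h import *
from scipy.spatial.transform import Rotation as Ro
s=monitor.state();q=s['tool_rot'];M=Ro.from_quat(np.r_[q[1:],q[0]]).as_matrix();print(s['tool_pos'],M.round(4),np.degrees(np.arctan2(M[1,1],M[0,1])))
f=vision.grab_frame('wrist');w=wcloud(f)
def top(c,z,r,tol=.004):
    m=((abs(w[...,2]-z)<tol)&(np.hypot(w[...,0]-c[0],w[...,1]-c[1])<r)).astype(np.uint8)
    m=cv2.morphologyEx(m,cv2.MORPH_OPEN,np.ones((3,3)))
    k,l,st,_=cv2.connectedComponentsWithStats(m);i=1+st[1:,4].argmax();print(st[i],rect(w[l==i]))
top((.518,.02),.054,.05)
E
```

```text
[0.51738634 0.01978417 0.16177751] [[ 9.120e-01  4.101e-01 -3.000e-04]
 [ 4.101e-01 -9.120e-01  0.000e+00]
 [-3.000e-04 -2.000e-04 -1.000e+00]] -65.78730890683217
[ 295  200   42   65 2594] (array([517.2,  21.1]), array([47.1, 28.6]), 24.0)
```

Request:
{"method": "arm_command", "body": {"rows": [[85,[0,0,-0.08],[0,0,0]],[85,[0,0,-0.16],[0,0,0]],[85,[0,0,-0.24],[0,0,0]],[85,[0,0,-0.32],[0,0,0]],[85,[0,0,-0.4],[0,0,0]],[85,[0,0,-0.44],[0,0,0]],[85,[0,0,-0.47],[0,0,0]],[85,[0,0,-0.47],[0,0,0]],[85,[0,0,-0.47],[0,0,0]]]}}

```text
time: 11.73
tool_pos: [0.518, 0.0197, 0.0216]
tool_rot: [0.0, 0.978, 0.209, 0.0]
contact_force: [0.3, -0.1, 0.6]
gripper_width: 1.0
grasp_force: 0.0
```

Request:
{"method": "arm_command", "body": {"rows": [[60,[0,0,0],[0,0,0]],[50,[0,0,0],[0,0,0]],[42,[0,0,0],[0,0,0]],[37,[0,0,0],[0,0,0]],[34,[0,0,0],[0,0,0]],[32,[0,0,0],[0,0,0]],[30,[0,0,0],[0,0,0]],[28,[0,0,0],[0,0,0]],[24,[0,0,0],[0,0,0]],[20,[0,0,0],[0,0,0]],[15,[0,0,0],[0,0,0]],[15,[0,0,0],[0,0,0]]]}}

```text
time: 12.73
tool_pos: [0.5177, 0.0197, 0.0212]
tool_rot: [0.0, 0.978, 0.209, 0.0]
contact_force: [0.4, 0.5, 1.4]
gripper_width: 0.321
grasp_force: 59.0
```

Request:
{"method": "arm_command", "body": {"rows": [[15,[0,0,0.03],[0,0,0]],[15,[0,0,0.1],[0,0,0]],[15,[0,0,0.2],[0,0,0]],[15,[0,0,0.3],[0,0,0]],[15,[0,0,0.4],[0,0,0]],[15,[-0.1,0.1,0.5],[0,0,0]],[15,[-0.15,0.2,0.6],[0,0,0]],[15,[-0.2,0.3,0.6],[0,0,0]],[15,[-0.28,0.4,0.6],[0,0,0]],[15,[-0.38,0.5,0.6],[0,0,0]],[15,[-0.387,0.594,0.6],[0,0,0]],[15,[-0.387,0.594,0.6],[0,0,0]]]}}

```text
time: 13.73
tool_pos: [0.3993, 0.2015, 0.2015]
tool_rot: [-0.001, 0.977, 0.211, 0.001]
contact_force: [-0.3, -0.0, 0.6]
gripper_width: 0.318
grasp_force: 59.3
```

Request:
{"method": "arm_command", "body": {"rows": [[15,[0,0,0],[0,0,0]],[15,[0,0,0],[0,0,0]],[15,[0,0,0],[0,0,0]]]}}

```text
time: 13.98
tool_pos: [0.4018, 0.1972, 0.201]
tool_rot: [0.0, 0.978, 0.208, -0.0]
contact_force: [0.6, -0.7, -0.8]
gripper_width: 0.32
grasp_force: 59.3
```

```bash
python3 - <<'E'
from plant import monitor, vision
from h import *
s=monitor.state();print(s['tool_pos'],s['tool_rot'],s['gripper_width'])
f=vision.grab_frame('wrist');np.savez('w5.npz',**f);w=wcloud(f);cv2.imwrite('pics/hold.png',f['color'][...,::-1])
d=np.hypot(w[...,0]-.484,w[...,1]-.235)
for z,tol in((.072,.003),(.072,.002)):
    m=((abs(w[...,2]-z)<tol)&(d<.055)).astype(np.uint8);m=cv2.morphologyEx(m,cv2.MORPH_OPEN,np.ones((2,2)))>0
    print(m.sum(),w[m].mean(0),rect(w[m]),rect(wcloud(f,.072)[m]))
m=((abs(w[...,2]-.006)<.003)&(d<.085)&(f['color'].min(2)>150)).astype(np.uint8);m=cv2.morphologyEx(m,cv2.MORPH_OPEN,np.ones((3,3)))>0
print('base',rect(wcloud(f,.006)[m]))
E
```

```text
[0.40175144 0.19717377 0.20103273] [ 1.86115856e-04  9.78120881e-01  2.08037232e-01 -1.30274880e-04] 0.32021672599010387
525 [nan nan nan] (array([488. , 239.1]), array([73.9, 40.6]), 24.3) (array([484.3, 237.1]), array([59.9, 33.4]), 23.9)
505 [nan nan nan] (array([488. , 239.1]), array([73.9, 40.6]), 24.3) (array([484.3, 237.1]), array([59.9, 33.4]), 23.9)
base (array([484.9, 238.5]), array([108.4,  98.3]), 24.3)
```

View pics/hold.png

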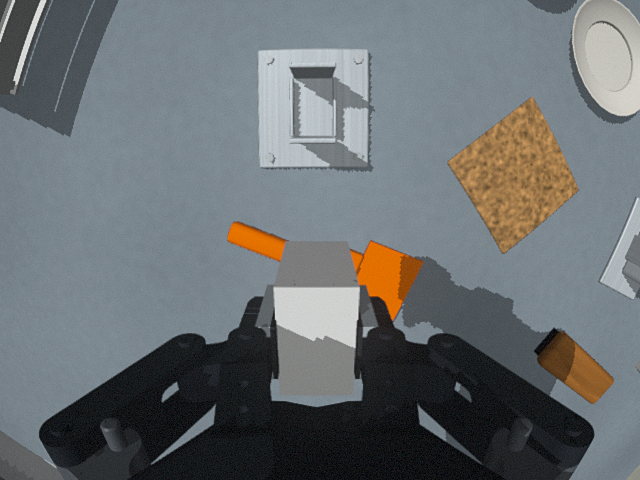

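The holder in the wrist view has its base at (258-370, 50-168) and pocket at (290-336, 65-140). The estimates combine to a centre of (0.4842, 0.2355) and yaw 24°, which matches the held cap.

Request:
{"method": "arm_command", "body": {"rows": [[15,[0.05,0.02,0],[0,0,0]],[15,[0.1,0.05,0],[0,0,0]],[15,[0.17,0.08,0],[0,0,0]],[15,[0.23,0.1,0],[0,0,0]],[15,[0.275,0.128,-0.05],[0,0,0]],[15,[0.275,0.128,-0.1],[0,0,0]],[15,[0.275,0.128,-0.2],[0,0,0]],[15,[0.275,0.128,-0.27],[0,0,0]],[15,[0.275,0.128,-0.27],[0,0,0]],[15,[0.275,0.128,-0.27],[0,0,0]],[15,[0.275,0.128,-0.27],[0,0,0]],[15,[0.275,0.128,-0.27],[0,0,0]]]}}

```text
time: 15.03
tool_pos: [0.4855, 0.2364, 0.1223]
tool_rot: [-0.0, 0.978, 0.208, 0.002]
contact_force: [0.8, 0.4, -0.6]
gripper_width: 0.317
grasp_force: 59.3
```

```bash
python3 - <<'E'
from plant import monitor, vision
from h import *
s=monitor.state();print(s['tool_pos'],s['tool_rot'])
f=vision.grab_frame('wrist');w=wcloud(f)
g=vision.grab_frame('scene')
d=np.hypot(w[...,0]-.484,w[...,1]-.2355)
for z,n in((.072,'walls'),(s['tool_pos'][2]-.0172+.05,'captop')):
    m=(abs(w[...,2]-z)<.003)&(d<.045)
    if m.sum()>5: print(n,m.sum(),rect(w[m]))
cv2.imwrite('pics/pre.png',np.hstack([cv2.resize(f['color'][130:430,170:470],(400,400)),cv2.resize(g['color'][130:250,340:460],(400,400),interpolation=cv2.INTER_CUBIC)])[...,::-1])
E
```

```text
[0.48548294 0.23643546 0.12233097] [-1.72915819e-04  9.78057298e-01  2.08327849e-01  1.84348333e-03]
walls 519 (array([510.6, 249.2]), array([ 4.3, 33.8]), 24.1)
captop 9411 (array([485.4, 237. ]), array([47.8, 54.2]), 24.2)
```

View pics/pre.png

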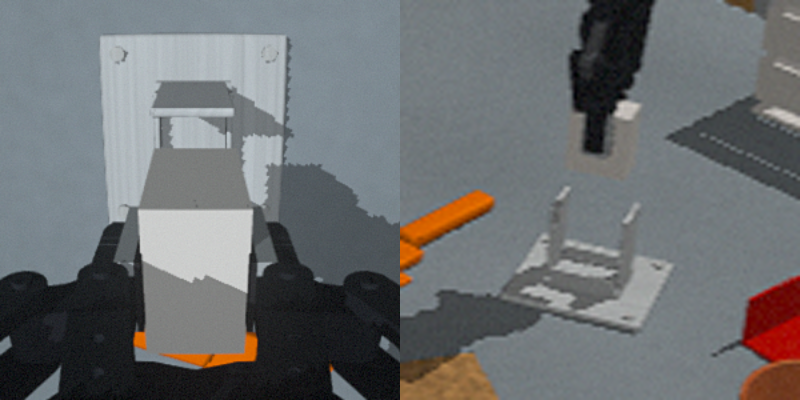

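Relative to the far wall (wrist frame) the cap is centred to within 1 mm. Lowering in stages and watching the force.

Request:
{"method": "arm_command", "body": {"rows": [[15,[0,0.002,-0.03],[0,0,0]],[15,[0,0.002,-0.06],[0,0,0]],[15,[0,0.002,-0.09],[0,0,0]],[15,[0,0.002,-0.11],[0,0,0]],[15,[0,0.002,-0.13],[0,0,0]],[15,[0,0.002,-0.15],[0,0,0]],[15,[0,0.002,-0.15],[0,0,0]]]}}

```text
time: 15.72
tool_pos: [0.4827, 0.2366, 0.073]
tool_rot: [0.0, 0.978, 0.209, -0.002]
contact_force: [-0.1, -1.4, -0.1]
gripper_width: 0.32
grasp_force: 59.3
```

Request:
{"method": "arm_command", "body": {"rows": [[15,[0,0,-0.02],[0,0,0]],[15,[0,0,-0.04],[0,0,0]],[15,[0,0,-0.06],[0,0,0]],[15,[0,0,-0.08],[0,0,0]],[15,[0,0,-0.095],[0,0,0]],[15,[0,0,-0.095],[0,0,0]]]}}

```text
time: 16.22
tool_pos: [0.4829, 0.2367, 0.045]
tool_rot: [0.0, 0.978, 0.209, -0.001]
contact_force: [-1.1, 0.0, -0.5]
gripper_width: 0.318
grasp_force: 59.3
```

```bash
python3 - <<'E'
from plant import monitor, vision
from h import *
s=monitor.state();print(s['tool_pos'],s['contact_force'])
f=vision.grab_frame('wrist');w=wcloud(f)
u=np.array([np.cos(np.radians(24.1)),np.sin(np.radians(24.1))]);v=np.array([-u[1],u[0]])
X=(w[...,:2]-[.484,.2355])@u*1000;Y=(w[...,:2]-[.484,.2355])@v*1000;Z=w[...,2]
for n,zl,zh,m in(('wall',.069,.075,X>20),('top',.0745,.082,(abs(X)<30)&(abs(Y)<12)),('topall',.0745,.082,(abs(X)<30)),('base',.004,.008,X>32)):
    k=(Z>zl)&(Z<zh)&(abs(X)<60)&(abs(Y)<60)&m
    print(n,k.sum(),np.percentile(X[k],[1,50,99]).round(1),np.percentile(Y[k],[1,50,99]).round(1),np.median(Z[k]).round(4))
E
```

```text
[0.4829376  0.23665608 0.04499846] [-1.08777103  0.00837065 -0.53069791]
wall 1910 [22.6 29.6 32.2] [-14.5   1.7  18. ] 0.072
top 7769 [-22.4   4.   23.3] [-11.7  -0.   11.8] 0.0781
topall 9570 [-22.4   5.3  23.3] [-16.5   2.   20.7] 0.0781
base 9331 [32.2 44.5 56.6] [-46.4   1.6  50.4] 0.0063
```

Request:
{"method": "arm_command", "body": {"rows": [[15,[0.004,0.002,0],[0,0,0]],[15,[0.004,0.002,-0.015],[0,0,0]],[15,[0.004,0.002,-0.03],[0,0,0]],[15,[0.004,0.002,-0.04],[0,0,0]],[15,[0.004,0.002,-0.04],[0,0,0]]]}}

```text
time: 16.68
tool_pos: [0.4844, 0.2373, 0.0334]
tool_rot: [0.0, 0.978, 0.209, -0.001]
contact_force: [-0.4, 0.2, -0.7]
gripper_width: 0.321
grasp_force: 59.3
```

Request:
{"method": "arm_command", "body": {"rows": [[15,[0,0,-0.006],[0,0,0]],[15,[0,0,-0.012],[0,0,0]],[15,[0,0,-0.012],[0,0,0]]]}}

```text
time: 16.93
tool_pos: [0.4849, 0.2375, 0.0305]
tool_rot: [0.0, 0.978, 0.209, -0.0]
contact_force: [-0.7, 0.3, -0.1]
gripper_width: 0.315
grasp_force: 59.3
```

Request:
{"method": "arm_command", "body": {"rows": [[15,[0,0,-0.003],[0,0,0]],[15,[0,0,-0.003],[0,0,0]]]}}

```text
time: 17.1
tool_pos: [0.4851, 0.2376, 0.03]
tool_rot: [-0.0, 0.978, 0.209, 0.0]
contact_force: [-0.8, 0.4, -1.2]
gripper_width: 0.322
grasp_force: 59.3
```

Request:
{"method": "arm_command", "body": {"rows": [[15,[0,0,-0.004],[0,0,0]],[15,[0,0,-0.004],[0,0,0]]]}}

```text
time: 17.27
tool_pos: [0.4851, 0.2376, 0.0287]
tool_rot: [-0.0, 0.978, 0.209, -0.0]
contact_force: [0.2, -0.0, -0.1]
gripper_width: 0.316
grasp_force: 59.3
```

Request:
{"method": "arm_command", "body": {"rows": [[15,[0,0,-0.003],[0,0,0]],[15,[0,0,-0.003],[0,0,0]]]}}

```text
time: 17.43
tool_pos: [0.485, 0.2375, 0.0278]
tool_rot: [0.0, 0.978, 0.209, -0.0]
contact_force: [-0.2, 0.5, 0.1]
gripper_width: 0.32
grasp_force: 59.3
```

Request:
{"method": "arm_command", "body": {"rows": [[15,[0,0,-0.002],[0,0,0]],[15,[0,0,-0.002],[0,0,0]]]}}

```text
time: 17.6
tool_pos: [0.485, 0.2375, 0.0272]
tool_rot: [0.0, 0.978, 0.209, -0.0]
contact_force: [-0.2, -0.8, -0.2]
gripper_width: 0.319
grasp_force: 59.3
```

Request:
{"method": "arm_command", "body": {"rows": [[15,[0,0,-0.002],[0,0,0]],[15,[0,0,-0.002],[0,0,0]]]}}

```text
time: 17.77
tool_pos: [0.4852, 0.2376, 0.0272]
tool_rot: [0.0, 0.978, 0.209, -0.0]
contact_force: [-2.0, -0.1, 2.8]
gripper_width: 0.318
grasp_force: 59.7
```

Request:
{"method": "arm_command", "body": {"rows": [[15,[0,0,-0.002],[0,0,0]],[15,[0,0,-0.002],[0,0,0]]]}}

```text
time: 17.93
tool_pos: [0.4852, 0.2376, 0.0271]
tool_rot: [0.0, 0.978, 0.209, -0.0]
contact_force: [-4.5, -1.6, 7.7]
gripper_width: 0.32
grasp_force: 60.4
```

It touches the floor at the predicted height with 8 N. Releasing and withdrawing straight up.

Request:
{"method": "arm_command", "body": {"rows": [[32,[0,0,0],[0,0,0]],[38,[0,0,0],[0,0,0]],[48,[0,0,0],[0,0,0]],[60,[0,0,0],[0,0,0]],[60,[0,0,0],[0,0,0]],[60,[0,0,0],[0,0,0]],[60,[0,0,0.06],[0,0,0]],[60,[0,0,0.15],[0,0,0]],[60,[0,0,0.28],[0,0,0]],[60,[0,0,0.4],[0,0,0]],[60,[0,0,0.55],[0,0,0]],[60,[0,0,0.55],[0,0,0]]]}}

```text
time: 18.93
tool_pos: [0.4894, 0.2391, 0.2008]
tool_rot: [-0.001, 0.978, 0.209, 0.008]
contact_force: [1.3, 0.6, 0.8]
gripper_width: 0.703
grasp_force: 0.0
```

```bash
python3 - <<'E'
from plant import monitor, vision
from h import *
s=monitor.state();print(s['tool_pos'],s['contact_force'],s['gripper_width'],s['time'])
f=vision.grab_frame('wrist');g=vision.grab_frame('scene');w=wcloud(f)
m=(abs(w[...,2]-.06)<.003)&(np.hypot(w[...,0]-.485,w[...,1]-.237)<.026)
print(m.sum(),np.nanmedian(w[...,2][m]),rect(w[m]))
cv2.imwrite('pics/end.png',np.hstack([cv2.resize(f['color'][90:390,170:470],(300,300)),cv2.resize(g['color'][100:340,130:460],(495,300))])[...,::-1])
E
```

```text
[0.48942124 0.23906239 0.20084335] [1.31431526 0.60292566 0.84554781] 0.7030094949929695 18.9333
1976 0.060305347928127306 (array([483.8, 238. ]), array([50., 27.]), 24.7)
```

View pics/end.png

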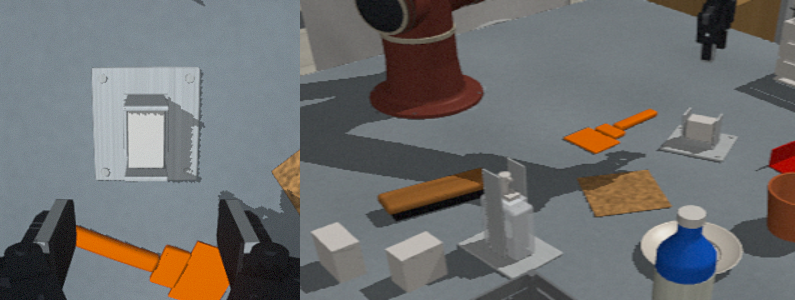

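The cap stands upright between the holder's end walls with its top at z = 0.060, meaning it is on the floor. The gripper is clear and the other things look undisturbed.

```bash
python3 -c "
from plant import manip;print(manip.job_done())"
```

```text
the job is handed in; nothing more can be done
None
```

The cap was lifted off the bottle, regripped on the mat, lowered in grip to the holder's floor and released; the job was handed in with about 19 s on the robot's clock.

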